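Open a child-resistant reagent bottle for pipetting

TASK

Get the amber reagent bottle ready for pipetting: stand it fully down in the square pocket of the grey bottle holder, so that it cannot turn with you, then open its child-resistant white cap by pressing it down firmly and turning it anticlockwise while it is held down (turned without pressing it only clicks round), and lift the cap off while the bottle stays in the holder. Lay the cap right way up flat on the floor of the blue spill tray, then take the open bottle out of the holder and stand it on the tray floor beside the cap. Keep the bottle upright all the time and leave everything else on the bench where it is.

Things in the scene. Friction and masses are not known exactly. Their poses are not given: they have to be found in the camera images.
- bottle_center (a point): Amber square bottle, about 0.22 kg, white labels on two faces. Body 56 x 56 mm, edges rounded, from its foot to 76 mm up, faces square to this point's x and y axes; low shoulder to 81 mm; round neck 33 mm across; 110 mm high with the cap on. This point lies on the bottle's axis (z, up), 50 mm above its foot.
- neck_rim (a point): Centre of the bottle's mouth, on its axis, 100 mm above its foot, hidden under the cap at first. Three lugs round the neck below it hold the cap: while locked, the cap cannot be pulled off, the bottle comes up with it. Once unlocked the cap lifts straight off and is clear after 15 mm.
- cap_center (a point): White ribbed cap, 50 mm across, 24 mm high, two curved arrows on top; this point is its centre, 12 mm above its lower edge; z is its axis, up. Locked on the bottle, its lower edge is 86 mm above the bottle's foot, 10 mm above the top of the body; keep fingertips 1 mm or more above that edge, for they sink with the cap.
- cap_top (a point): Centre of the cap's top face. Unpressed, the cap just clicks round. Pressed, it sinks 7 mm against springs (11 N at the end) to a firm stop; held down with 11 to 20 N and turned anticlockwise seen from above, it drives the inner cap after up to 15 degrees of play. The inner cap lifts free from 40 degrees on, stop at 80: turn 75 to 85 in all. If it sinks less, turn a little, press again.
- holder_seat (a point): Bottle holder fixed to the bench: grey block 92 x 92 mm on a 100 mm square base plate, with a square pocket 62 x 62 mm, 24 mm deep, and black sloping rubber lips round its mouth; highest part 42 mm above the bench. This point is the centre of the pocket's floor, 6 mm above the bench; the pocket's sides run along its x and y, so the bottle fits at any quarter turn.
- tray_floor (a point): Blue spill tray, fixed to the bench, 220 mm along the point's x by 150 mm along its y, outer; walls 3 mm thick, rim 15 mm above the bench. This point is the centre of its flat floor, 3 mm above the bench; z up.
- cup_a: Clear sample cup with green leaf pieces, 51 mm across, 64 mm high; origin under its centre. Stays where it is.
- cup_b: Clear sample cup with green leaf pieces, 51 mm across, 64 mm high; origin under its centre. Stays where it is.
- dropper_red: White dropper bottle with a red cap, 33 mm across, 94 mm high; origin under its centre. Stays where it is.
- dropper_blue: White dropper bottle with a blue cap, 33 mm across, 94 mm high; origin under its centre. Stays where it is.
- tip_box: Blue pipette tip box with a smoky lid, 87 x 118 x 84 mm; origin under its centre. Stays where it is.
- timer: White digital bench timer, 32 x 68 x 62 mm; origin under its centre. Stays where it is.
- marker: White marker pen with a purple cap lying on the bench, 134 mm long along its y, 19 mm thick; origin under its centre. Stays where it is.
There are look-alikes about, which are no part of the job. Leave any pink or yellow look-alike of the part that bears bottle_center alone.

How it is judged:
On the way, in this order (a step that is already met when the one before it is completed fails the run):
1. the closed bottle stands fully down in the holder's pocket (horizontal distance between bottle_center and holder_seat below 0.008 m and z of bottle_center in the frame of holder_seat below 0.055 m and angle between bottle_center's own z axis and vertical below 0.09 rad and distance between cap_center and bottle_center below 0.055 m), for 0.2 s.
2. the cap is off the bottle, lifted clear of its neck, while the bottle stays in the holder (horizontal distance between bottle_center and holder_seat below 0.008 m and z of bottle_center in the frame of holder_seat below 0.055 m and angle between bottle_center's own z axis and vertical below 0.09 rad and z of cap_center in the frame of bottle_center above 0.068 m), for 0.1 s.
3. the cap lies right way up, flat on the spill tray's floor (z of cap_center in the frame of tray_floor between 0.008 and 0.016 m and x of cap_center in the frame of tray_floor between -0.084 and 0.084 m and y of cap_center in the frame of tray_floor between -0.049 and 0.049 m and angle between cap_center's own z axis and vertical below 0.12 rad), for 0.2 s.
At the end, for the whole second after the job is handed in: The open bottle stands upright (within 4.5 degrees) on the spill tray's floor (height within 4 mm, wholly inside its walls), and the cap lies right way up and flat (within 7 degrees, height within 4 mm) on the same floor beside it, both at rest (all of step 3 and z of bottle_center in the frame of tray_floor between 0.046 and 0.054 m and x of bottle_center in the frame of tray_floor between -0.082 and 0.082 m and y of bottle_center in the frame of tray_floor between -0.047 and 0.047 m and angle between bottle_center's own z axis and vertical below 0.08 rad and linear speed of each of bottle, cap below 0.02 m/s); the robot touches nothing.
It fails at once if the bottle is tipped more than 23 degrees (angle between bottle_center's own z axis and vertical above 0.4 rad).
It fails at once if one of the other things on the bench is pushed more than 30 mm from its place (distance of any of cup_a, cup_b, dropper_red, dropper_blue, tip_box, timer, marker from where it was at the start of the episode above 0.03 m).
It also fails if it takes over 67 s, if anything falls off the work surface, if the arm or the gripper's body presses on something with over 40 N, if the wrist force passes 120 N, or if a joint passes its speed limit or range.

ROBOT

A 7-joint arm with a two-finger parallel gripper is mounted at the origin on a cart in front of the work surface, level with it; the furniture and walls round the work are solid. World frame = base frame: x ahead of the robot, y to its left, z up, the work surface at z = 0. Lengths are in m, angles in rad, forces in N, time in s.
With the tool pointing down it reaches from about 0.35 to 0.9 m from the base axis. Payload 7.2 kg.
Tool frame: the origin (TCP) lies on the centre line of the jaws, within the pads' length; the fingertips stand 17 mm ahead of it and the grasp point (between the pads) lies 2 mm behind it; z points along the fingers, y is the line along which they close (so a half turn about z gives the same grasp; the last joint's range is limited). The gripper opens to 85 mm and grips with 20 to 120 N. Pads are 22 mm wide; open, the fingers measure 114 mm over their backs; the gripper's body (76 mm by 85 mm) begins 54 mm behind the grasp point. The pads swing forward as they close: fully open they stand 13 mm farther back than shut.
Start: joints at [1.04, 0.411, -0.013, 1.596, 0.006, 1.134, -0.082], TCP at [0.279, -0.559, 0.248] pointing down, gripper open.
Joint ranges: [-2.95, 2.95], [-0.29, 1.99], [-1.47, 1.44], [0.14, 2.54], [-1.03, 4.17], [0.13, 1.85], [-2.86, 2.86]. Speed limits (rad/s): [2.39, 2.39, 3.01, 3.01, 3.14, 3.14, 3.14].

INTERFACE

Orientations are given as a unit quaternion [x, y, z, w].
In Python, from rig import env, viewer gives the robot as it stands.
- The arm moves only by the tool play_rows, never from a script. Its argument "series" is a list of rows, each a list of 3 entries, a list of its own where there are three numbers: the shift along the tool's x, y, z in cm, then the turn, a rotation vector about the tool's x, y, z in degrees, then the finger opening in cm, from 0 to 8.54. In form: [[[x, y, z], [wx, wy, wz], claw], ...]. A call has exactly 10 rows; each row is the pose to reach, as a shift and turn from the pose commanded when the call began, along the tool's axes at that moment; what a row does not reach only later rows make up. A row lasts 1/10 s, in which the tool goes at most 50 mm and 8.59 degrees, less where a joint would pass 70% of its speed; a pose out of reach is approached as far as the arm can. A call with a gripper value outside its range is refused whole. The fingers move at their own pace and stop on an object; "force" is the grip in N (left out, the last holds). Time passes only in rows, so rows that repeat a pose let the fingers close, or fill a call up. It gives the time, the measured TCP pose, the force and the opening at its end, in the units of the state.
- env.observe(): the state, without advancing time (a new reading comes with each control period).
- viewer.read_camera(name): name is "scene" or "top" or "wrist"; returns (picture, depth): 480x640x3 uint8, red, green, blue; 480x640 float32, m along the optical axis (not along the pixel's ray), 0 where there is no reading.
- viewer.camera_model(name): a dict with "fovy" (degrees; the focal length in pixels is half the picture's height over the tangent of half this angle, whatever the lens; pixels are square), "cx", "cy" (the principal point, pixels), "xyz" and "orientation" of the camera in the world. Camera axes: x right, y down, z forward; pixel columns grow to the right and rows downward; lengths in m; the calibration is good to about 2 mm. A picture is of the moment at which its call begins: read the wrist's pose just before it. camera_model takes no time and is no camera call; for the wrist camera it gives the pose at the moment of the call.
- env.sign_off(): hands the job in, once; it reports no verdict.
The state is a dict: "clock": time; "q": joint angles; "joint_vel": joint speeds; "joint_efforts": joint torques, N m; "position": TCP position; "tcp_rot": TCP orientation; "contact_force": force on the tool from outside, world axes, zero at the start; "moment": the same for the moment, N m; "width": finger opening in m.
Only numpy, scipy, OpenCV 4.12 (cv2) and the standard library are available. Lean on these libraries where they do the work, as an engineer would, in place of code of your own. Each camera call takes 0.05 s, during which the arm holds its last target. There are 200 camera calls.

## Working session

There is one attempt and no reset: what is moved stays moved. The work goes in short steps, Python scripts to look and compute and a tool call to move; the robot and the scene stay as the last step left them, time stands still between calls to the robot, and variables do not carry over. Pictures are saved under pics/ and viewed, on a budget of 10 in all, crops included, one or two more only if the job needs it, and the job is handed in when it is done.

Besides the shell and the picture viewer there is one more tool, called after "Emit:" as name([rows], argument=value, ...), one row to a line, values as JSON. play_rows: Moves the arm, as the interface text tells. Its arguments: {"type":"object","properties":{"series":{"type":"array"},"force":{"type":"number"}},"required":["series"]}

```bash
ls; mkdir -p pics; cat > h.py <<'E'
import numpy as np, cv2
from scipy.spatial.transform import Rotation as R
from rig import env, viewer
def cap(name):
    m=viewer.camera_model(name); im,d=viewer.read_camera(name); return m,im,d
def cloud(m,d):
    f=240/np.tan(np.radians(m['fovy'])/2); v,u=np.indices(d.shape)
    p=np.stack([(u-m['cx'])/f*d,(v-m['cy'])/f*d,d],-1)
    return p@R.from_quat(m['orientation']).as_matrix().T+np.array(m['xyz'])
def save(n,im): cv2.imwrite('pics/'+n+'.png',im[...,::-1])
E
python3 - <<'E'
from h import *
print(env.observe())
for n in ('scene','top'):
    m,im,d=cap(n);print(n,m);save(n,im);np.savez('/tmp/'+n,im=im,P=cloud(m,d),d=d)
E
```

```text
pics
{'clock': 0.0, 'q': array([ 1.03980637,  0.41188955, -0.01270612,  1.59703594,  0.00558832,
        1.13431448, -0.08226002]), 'joint_vel': array([ 0.00089348, -0.00082505, -0.00160293, -0.00191229,  0.00047062,
        0.00087607, -0.00183492]), 'joint_efforts': array([ 9.74625095e-05, -6.00620413e+01,  6.82408512e-01, -2.99403977e+01,
        1.38259353e-02,  1.05275420e-02,  2.76392387e-05]), 'position': array([ 0.27878402, -0.55885464,  0.24746285]), 'tcp_rot': array([ 9.73352357e-01,  2.29313192e-01, -2.36192993e-04, -7.70539542e-04]), 'contact_force': array([ 0.1834069 , -0.4404243 , -0.86432143]), 'moment': array([-0.02842267, -0.04225829, -0.01427445]), 'width': 0.08517358859821317}
scene {'fovy': 56.73357263016928, 'cx': 316.9057535978944, 'cy': 237.31621721748363, 'xyz': array([ 0.03215799, -0.01598694,  0.75155719]), 'orientation': array([ 0.8088752 , -0.46495882,  0.17987597, -0.31173521])}
top {'fovy': 42.82789390514339, 'cx': 325.5331457911906, 'cy': 244.4226417841273, 'xyz': array([0.33507674, 0.26958193, 1.3485743 ]), 'orientation': array([ 0.71054797, -0.69945502,  0.05087535, -0.05741035])}
```

View pics/top.png

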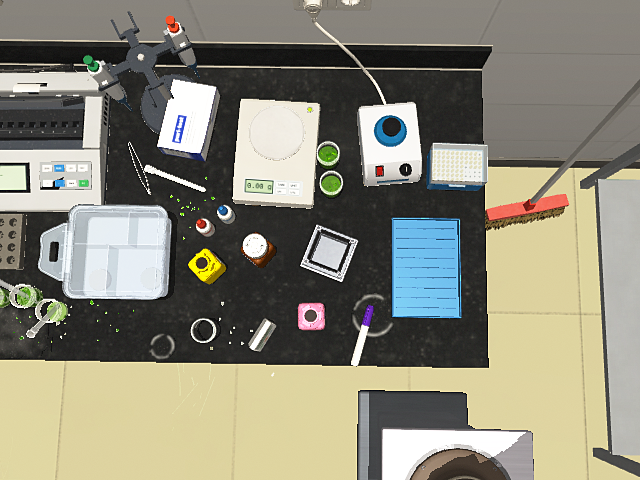

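View pics/scene.png

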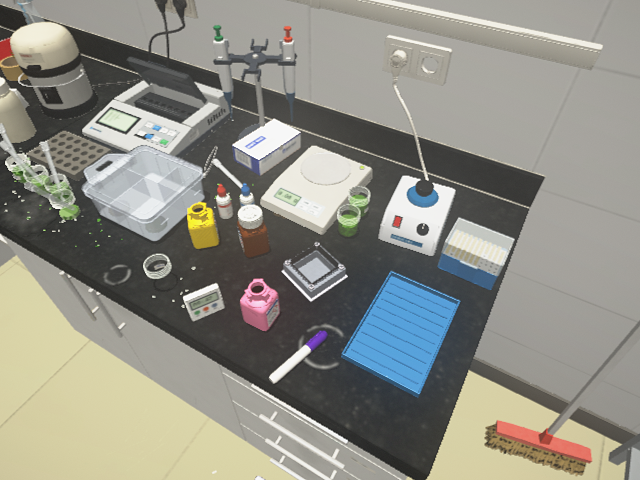

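Top view: amber bottle at about (257,250), holder (329,252), tray (426,268). The pink and yellow bottles are look-alikes. Next I fit the poses from the depth.

```bash
cat > m.py <<'E'
from h import *
def rect(P,msk):
    q=P[msk][:,:2]; r=cv2.minAreaRect((q*1000).astype(np.float32)); return np.round(r[0],1),np.round(r[1],1),round(r[2],1),len(q)
for n in('top','scene'):
    z=np.load(f'/tmp/{n}.npz');im,P,d=z['im'].astype(int),z['P'],z['d'];ok=d>0
    if n=='top':
        T=np.median(P[(im[...,2]>180)&(im[...,0]<90)&ok&(P[...,0]<.6)&(P[...,1]<.2)],0);print('tray med',T)
    hsv=cv2.cvtColor(im.astype(np.uint8),cv2.COLOR_RGB2HSV).astype(int)
    X,Y,Z=P[...,0],P[...,1],P[...,2]
    # tray
    b=(abs(hsv[...,0]-102)<12)&(hsv[...,1]>120)&ok&(Z<.03)&(abs(X-T[0])<.15)&(abs(Y-T[1])<.13)
    print(n,'tray',rect(P,b), 'z',np.percentile(Z[b],[5,50,98]))
    v,u=np.indices(d.shape)
    c=(257,250) if n=='top' else (252,225)
    near=(np.hypot(u-c[0],v-c[1])<40)&ok
    capm=near&(Z>.095)&(Z<.125)&(hsv[...,1]<60)
    print('cap',rect(P,capm),np.median(P[capm],0),Z[capm].max())
    top=near&(Z>np.percentile(Z[capm],50)-.004)&capm; print('captop',rect(P,top))
    body=near&(Z>.02)&(Z<.09); body&=np.hypot(X-np.median(X[capm]),Y-np.median(Y[capm]))<.06
    print('body',rect(P,body))
    c=(329,252) if n=='top' else (315,270)
    hn=(np.hypot(u-c[0],v-c[1])<42)&ok
    for lo,hi in((.003,.05),(.02,.05),(.033,.05)): print('holder',lo,rect(P,hn&(Z>lo)&(Z<hi)), Z[hn].max())
    lst=dict(bal=(275,150)) 
E
python3 m.py
```

```text
tray med [0.49475492 0.09457552 0.0113414 ]
top tray (array([497.2,  61. ]), array([154. , 224.9]), 90.0, 6762) z [-0.00141183  0.00336924  0.01631641]
cap (array([522.4, 428.5]), array([47.9, 47.3]), 4.0, 466) [0.52188376 0.42842063 0.1089805 ] 0.11611744185780926
captop (array([522.9, 429.1]), array([48.5, 46.6]), 44.2, 428)
body (array([522.1, 428.1]), array([55. , 57.1]), 51.1, 314)
holder 0.003 (array([526.6, 274.5]), array([183.8, 180.2]), 1.4, 2180) 0.04602290491698491
holder 0.02 (array([524.1, 276.4]), array([92., 93.]), 69.5, 1005) 0.04602290491698491
holder 0.033 (array([523.5, 276.4]), array([89.9, 91.3]), 69.2, 442) 0.04602290491698491
scene tray (array([502.6,  65.9]), array([154.2, 235.8]), 89.9, 8429) z [0.0007734  0.00306663 0.0152176 ]
cap (array([523.2, 430.7]), array([50. , 49.4]), 89.5, 436) [0.51932356 0.4263872  0.1093859 ] 0.11301515201633816
captop (array([523.5, 431.1]), array([49.1, 49.1]), 1.8, 344)
body (array([521.2, 427.3]), array([51.1, 57.3]), 50.4, 715)
holder 0.003 (array([542.6, 281.2]), array([209.1, 156.8]), 44.1, 2242) 0.0434563309159437
holder 0.02 (array([551.8, 288.3]), array([132.8, 136.2]), 69.6, 1156) 0.0434563309159437
holder 0.033 (array([524.9, 278.5]), array([88.6, 89.6]), 69.2, 401) 0.0434563309159437
```

```bash
cat >> h.py <<'E'
def goal(x,y,z,yaw):
    """shift (cm) and z-turn (deg) in tool axes; yaw = world heading of tool y, deg (mod 180 nearest)"""
    s=env.observe(); M=R.from_quat(s['tcp_rot']); 
    G=R.from_matrix(np.c_[[np.sin(np.radians(yaw))*-1,np.cos(np.radians(yaw)),0],[np.cos(np.radians(yaw)),np.sin(np.radians(yaw)),0],[0,0,-1]]*np.array([[-1,1,1]]))
    d=M.inv().apply(np.array([x,y,z])-s['position'])*100; w=(M.inv()*G).as_rotvec(degrees=True)
    ym=M.as_matrix()[:,1]
    print('shift cm',d.round(2),'turn',w.round(1),'| now',s['position'].round(4),'yaw_y',np.degrees(np.arctan2(ym[1],ym[0])).round(1),'F',s['contact_force'].round(1),'w',round(s['width'],4),'t',round(s['clock'],1),'q7',s['q'].round(2))
E
python3 -c "
from h import *
goal(.5225,.429,.25,51)"
```

```text
Traceback (most recent call last):
  File "h.py", line 14, in goal
    G=R.from_matrix(np.c_[[np.sin(np.radians(yaw))*-1,np.cos(np.radians(yaw)),0],[np.cos(np.radians(yaw)),np.sin(np.radians(yaw)),0],[0,0,-1]]*np.array([[-1,1,1]]))
  File "scipy/spatial/transform/_rotation.pyx", line 1143, in scipy.spatial.transform._rotation.Rotation.from_matrix
ValueError: Non-positive determinant (left-handed or null coordinate frame) in rotation matrix 0: [[ 0.77714596  0.62932039  0.        ]
 [-0.62932039  0.77714596  0.        ]
 [-0.          0.         -1.        ]].
```

Emit:
play_rows([
  [[3,-3.5,0],[0,0,-5],8.5],
  [[6,-7,0],[0,0,-11],8.5],
  [[9,-10.5,0],[0,0,-17],8.5],
  [[12,-14,0],[0,0,-23],8.5],
  [[15,-17.5,0],[0,0,-29],8.5],
  [[18,-21,0],[0,0,-35],8.5],
  [[21,-24.5,0],[0,0,-41],8.5],
  [[24,-28,0],[0,0,-47],8.5],
  [[27,-31.5,0],[0,0,-53],8.5],
  [[30,-35,0],[0,0,-59],8.5],
])

```text
clock: 1.1
position: [0.3911, -0.1104, 0.2483]
tcp_rot: [0.733, 0.68, -0.0, 0.0]
contact_force: [2.1, -0.5, -0.5]
width: 0.0847
```

```bash
python3 -c "
from h import *
goal(.5225,.429,.25,51)"
```

```text
Traceback (most recent call last):
  File "h.py", line 14, in goal
    G=R.from_matrix(np.c_[[np.sin(np.radians(yaw))*-1,np.cos(np.radians(yaw)),0],[np.cos(np.radians(yaw)),np.sin(np.radians(yaw)),0],[0,0,-1]]*np.array([[-1,1,1]]))
  File "scipy/spatial/transform/_rotation.pyx", line 1143, in scipy.spatial.transform._rotation.Rotation.from_matrix
ValueError: Non-positive determinant (left-handed or null coordinate frame) in rotation matrix 0: [[ 0.77714596  0.62932039  0.        ]
 [-0.62932039  0.77714596  0.        ]
 [-0.          0.         -1.        ]].
```

```bash
sed -i 's/\*np.array(\[\[-1,1,1\]\])//' h.py; python3 -c "
from h import *
goal(.5225,.429,.25,51)"
```

```text
shift cm [54.76  9.11 -0.19] turn [ -0.    0.  -55.2] | now [ 0.3911 -0.1104  0.2483] yaw_y -4.2 F [ 2.1 -0.5 -0.5] w 0.0847 t 1.1 q7 [ 0.61  0.06 -0.47  2.06  0.03  1.03  0.05]
```

Emit:
play_rows([
  [[4.6,0.8,0],[0,0,-5.5],8.5],
  [[9.2,1.5,0],[0,0,-11],8.5],
  [[13.8,2.3,0],[0,0,-16.5],8.5],
  [[18.4,3,0],[0,0,-22],8.5],
  [[23,3.8,0],[0,0,-27.5],8.5],
  [[27.6,4.5,0],[0,0,-33],8.5],
  [[32.2,5.3,0],[0,0,-38.5],8.5],
  [[36.8,6.1,0],[0,0,-44],8.5],
  [[41.4,6.9,0],[0,0,-49.5],8.5],
  [[46,7.6,0],[0,0,-55],8.5],
])

```text
clock: 2.1
position: [0.5033, 0.3419, 0.2477]
tcp_rot: [0.336, 0.942, -0.0, -0.0]
contact_force: [0.2, 0.3, 0.2]
width: 0.0849
```

```bash
python3 -c "
from h import *
goal(.5225,.429,.22,51)
m,im,d=cap('wrist');save('w1',im);np.savez('/tmp/wrist',im=im,P=cloud(m,d),d=d)"
```

```text
shift cm [4.03 7.95 2.76] turn [-0.   0.  -0.3] | now [0.5033 0.3419 0.2477] yaw_y 50.7 F [0.2 0.3 0.2] w 0.0849 t 2.1 q7 [-0.11  0.51 -0.8   1.6   0.38  1.2  -0.11]
```

View pics/w1.png

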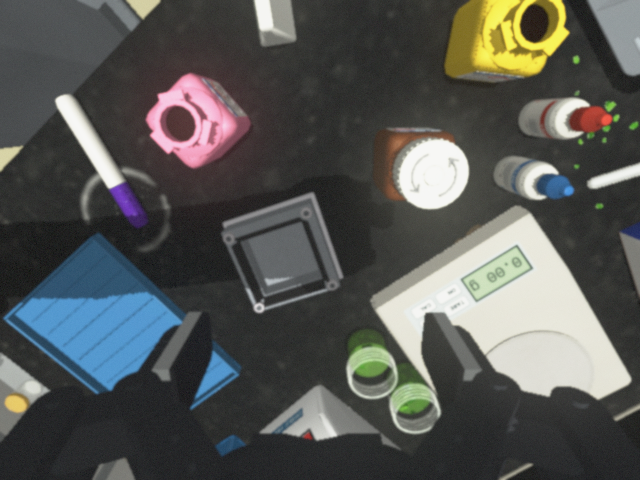

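The wrist view shows the cap at (430,173) and the holder at (282,252). The bottle's faces lie square to the tool. I refine from this view's depth.

```bash
cat > m2.py <<'E'
from h import *
from m import rect
z=np.load('/tmp/wrist.npz');im,P,d=z['im'],z['P'],z['d'];X,Y,Z=P[...,0],P[...,1],P[...,2];ok=d>0
hsv=cv2.cvtColor(im,cv2.COLOR_RGB2HSV).astype(int)
r=np.hypot(X-.5225,Y-.429)
c=ok&(r<.05)&(Z>.1)&(Z<.125);print('cap',rect(P,c),np.median(Z[c]))
b=ok&(r<.06)&(Z>.02)&(Z<.085);print('body',rect(P,b))
h=ok&(np.hypot(X-.524,Y-.277)<.08)
for lo,hi in((.02,.05),(.03,.05)):print('holder',rect(P,h&(Z>lo)&(Z<hi)),Z[h].max())
f=h&(np.hypot(X-.524,Y-.277)<.02);print('pocket floor',np.median(Z[f]))
fl=h&(Z<.012)&(np.hypot(X-.524,Y-.277)<.042);print('floor',rect(P,fl))
E
python3 m2.py | tail -6
```

```text
cap (array([522.9, 431.8]), array([49. , 49.2]), 68.6, 3956) 0.11007808590236756
body (array([522.5, 431.4]), array([54.3, 56.6]), 50.8, 2065)
holder (array([524.6, 279.4]), array([92.5, 92.9]), 69.5, 4952) 0.3226744230348755
holder (array([524.4, 279.7]), array([91.9, 92.2]), 69.5, 3207) 0.3226744230348755
pocket floor 0.005958394514430643
floor (array([527. , 276.8]), array([59.6, 57.2]), 69.6, 2938)
```

Emit:
play_rows([
  [[0.6,1.2,0],[0,0,0],8.5],
  [[1.2,2.4,0],[0,0,0],8.5],
  [[1.8,3.6,0],[0,0,0],8.5],
  [[2.4,4.8,0],[0,0,0],8.5],
  [[3,6,0],[0,0,0],8.5],
  [[3.5,7,0],[0,0,0],8.5],
  [[4.03,7.95,0],[0,0,0],8.5],
  [[4.03,7.95,0],[0,0,0],8.5],
  [[4.03,7.95,1],[0,0,0],8.5],
  [[4.03,7.95,2],[0,0,0],8.5],
])

```text
clock: 3.15
position: [0.5225, 0.4269, 0.2275]
tcp_rot: [0.338, 0.941, -0.0, 0.0]
contact_force: [-0.1, 0.5, 0.2]
width: 0.0848
```

```bash
python3 -c "
from h import *
goal(.523,.429,.06,51)
m,im,d=cap('wrist');save('w2',im);np.savez('/tmp/wrist',im=im,P=cloud(m,d),d=d)"; python3 m2.py | tail -6
```

```text
shift cm [ 0.1   0.2  16.75] turn [-0.   0.  -0.5] | now [0.5225 0.4269 0.2275] yaw_y 50.5 F [-0.1  0.5  0.2] w 0.0848 t 3.1 q7 [-0.28  0.63 -0.76  1.45  0.44  1.24 -0.21]
cap (array([522.8, 432.6]), array([49.2, 49.1]), 77.3, 3920) 0.1099754721791335
body (array([513.5, 439.8]), array([56.8, 33.6]), 53.9, 1793)
holder (array([524.5, 279.5]), array([93.4, 93. ]), 69.5, 4437) 0.042157801377494475
holder (array([524.3, 280.1]), array([92.4, 92.3]), 69.6, 2547) 0.042157801377494475
pocket floor 0.005845410343291363
floor (array([526.3, 274.4]), array([55.9, 56.3]), 68.9, 2326)
```

Emit:
play_rows([
  [[0.2,0.3,2],[0,0,-0.5],8.5],
  [[0.2,0.3,4],[0,0,-0.5],8.5],
  [[0.2,0.3,6],[0,0,-0.5],8.5],
  [[0.2,0.3,8],[0,0,-0.5],8.5],
  [[0.2,0.3,10],[0,0,-0.5],8.5],
  [[0.2,0.3,12],[0,0,-0.5],8.5],
  [[0.2,0.3,14],[0,0,-0.5],8.5],
  [[0.2,0.3,15.5],[0,0,-0.5],8.5],
  [[0.2,0.3,16.5],[0,0,-0.5],8.5],
  [[0.2,0.3,16.6],[0,0,-0.5],8.5],
])

```text
clock: 4.2
position: [0.5223, 0.4303, 0.0608]
tcp_rot: [0.334, 0.943, -0.001, -0.001]
contact_force: [-0.8, 0.0, 0.7]
width: 0.0849
```

Emit:
play_rows([
  [[0,0,0],[0,0,0],7],
  [[0,0,0],[0,0,0],6],
  [[0,0,0],[0,0,0],5],
  [[0,0,0],[0,0,0],4.5],
  [[0,0,0],[0,0,0],4.5],
  [[0,0,0],[0,0,0],4.5],
  [[0,0,0],[0,0,0],4.5],
  [[0,0,0],[0,0,0],4.5],
  [[0,0,0],[0,0,0],4.5],
  [[0,0,0],[0,0,0],4.5],
], force=40)

```text
clock: 5.2
position: [0.5233, 0.4319, 0.0637]
tcp_rot: [0.334, 0.943, 0.001, 0.001]
contact_force: [-0.1, -0.1, 6.4]
width: 0.0557
```

```bash
python3 -c "
from h import *
goal(.523,.4305,.15,51)"
```

```text
shift cm [-0.07 -0.11 -8.63] turn [0.1 0.  0. ] | now [0.5233 0.4319 0.0637] yaw_y 51.0 F [-0.1 -0.1  6.4] w 0.0557 t 5.2 q7 [-0.33  0.79 -0.68  1.58  0.57  0.98 -0.3 ]
```

Emit:
play_rows([
  [[0,0,-0.5],[0,0,0],4.5],
  [[0,0,-1.2],[0,0,0],4.5],
  [[0,0,-2.2],[0,0,0],4.5],
  [[0,0,-3.2],[0,0,0],4.5],
  [[0,0,-4.2],[0,0,0],4.5],
  [[0,0,-5.2],[0,0,0],4.5],
  [[0,0,-6.2],[0,0,0],4.5],
  [[0,0,-7.2],[0,0,0],4.5],
  [[0,0,-7.8],[0,0,0],4.5],
  [[0,0,-8],[0,0,0],4.5],
])

```text
clock: 6.2
position: [0.523, 0.4314, 0.1433]
tcp_rot: [0.334, 0.943, 0.001, 0.0]
contact_force: [0.2, 0.7, -3.5]
width: 0.0552
```

```bash
python3 -c "
from h import *
goal(.5245,.279,.142,69.5)"
```

```text
shift cm [ -9.7  -11.75   0.12] turn [  0.1   0.  -18.5] | now [0.523  0.4314 0.1433] yaw_y 51.0 F [ 0.2  0.7 -3.5] w 0.0552 t 6.2 q7 [-0.3   0.71 -0.73  1.53  0.51  1.1  -0.25]
```

Emit:
play_rows([
  [[-0.6,-0.7,0],[0,0,-1],4.5],
  [[-1.6,-2,0],[0,0,-3],4.5],
  [[-2.9,-3.5,0],[0,0,-5.5],4.5],
  [[-4.2,-5.1,0],[0,0,-8],4.5],
  [[-5.5,-6.7,0],[0,0,-10.5],4.5],
  [[-6.8,-8.3,0],[0,0,-13],4.5],
  [[-8.1,-9.8,0],[0,0,-15.5],4.5],
  [[-9,-11,0],[0,0,-17.5],4.5],
  [[-9.5,-11.5,0],[0,0,-18.3],4.5],
  [[-9.7,-11.75,0],[0,0,-18.5],4.5],
])

```text
clock: 7.2
position: [0.5245, 0.2774, 0.142]
tcp_rot: [0.178, 0.984, -0.0, -0.0]
contact_force: [0.0, 0.3, -3.6]
width: 0.0554
```

```bash
python3 - <<'E'
from h import *
goal(.5245,.279,.07,69.5)
from m import rect
for n in('wrist','top'):
    m,im,d=cap(n);P=cloud(m,d);save(n[0]+'3',im)
    X,Y,Z=P[...,0],P[...,1],P[...,2];ok=d>0
    r=np.hypot(X-.5245,Y-.279)
    c=ok&(r<.05)&(Z>.183)&(Z<.2);print(n,'cap',rect(P,c),np.median(Z[c]))
    h=ok&(r<.085)
    print('holder',rect(P,h&(Z>.03)&(Z<.05)),'base',rect(P,h&(Z>.003)&(Z<.05)))
    b=ok&(r<.06)&(Z>.06)&(Z<.16);print('body',rect(P,b),'lowest',np.percentile(Z[b],1))
E
```

```text
shift cm [0.05 0.16 7.2 ] turn [-0. -0. -0.] | now [0.5245 0.2774 0.142 ] yaw_y 69.5 F [ 0.   0.3 -3.6] w 0.0554 t 7.2 q7 [ 0.02  0.62 -0.84  1.74  0.53  1.02  0.2 ]
tray med [0.49475492 0.09457552 0.0113414 ]
top tray (array([497.2,  61. ]), array([154. , 224.9]), 90.0, 6762) z [-0.00141183  0.00336924  0.01631641]
cap (array([522.4, 428.5]), array([47.9, 47.3]), 4.0, 466) [0.52188376 0.42842063 0.1089805 ] 0.11611744185780926
captop (array([522.9, 429.1]), array([48.5, 46.6]), 44.2, 428)
body (array([522.1, 428.1]), array([55. , 57.1]), 51.1, 314)
holder 0.003 (array([526.6, 274.5]), array([183.8, 180.2]), 1.4, 2180) 0.04602290491698491
holder 0.02 (array([524.1, 276.4]), array([92., 93.]), 69.5, 1005) 0.04602290491698491
holder 0.033 (array([523.5, 276.4]), array([89.9, 91.3]), 69.2, 442) 0.04602290491698491
scene tray (array([502.6,  65.9]), array([154.2, 235.8]), 89.9, 8429) z [0.0007734  0.00306663 0.0152176 ]
cap (array([523.2, 430.7]), array([50. , 49.4]), 89.5, 436) [0.51932356 0.4263872  0.1093859 ] 0.11301515201633816
captop (array([523.5, 431.1]), array([49.1, 49.1]), 1.8
[... 209 characters left out ...]
136.2]), 69.6, 1156) 0.0434563309159437
holder 0.033 (array([524.9, 278.5]), array([88.6, 89.6]), 69.2, 401) 0.0434563309159437
wrist cap (array([518. , 281.7]), array([99.9, 36.8]), 67.9, 19921) 0.1868924079260818
holder (array([515.8, 282.7]), array([91.9, 73.6]), 69.4, 4187) base (array([513.6, 283.5]), array([99.6, 77.7]), 68.9, 10365)
body (array([512.8, 281.6]), array([83. , 34.8]), 67.9, 15267) lowest 0.09042175452464817
top cap (array([0., 0.]), array([0., 0.]), 0.0, 0) nan
holder (array([501.7, 284.4]), array([91.6, 45.9]), 68.8, 324) base (array([490.3, 291.3]), array([165.5,  94.2]), 67.9, 914)
body (array([501.5, 281.4]), array([55.5, 15.3]), 78.1, 193) lowest 0.08934264332045423
  return _methods._mean(a, axis=axis, dtype=dtype,
  ret = ret.dtype.type(ret / rcount)
```

View pics/w3.png

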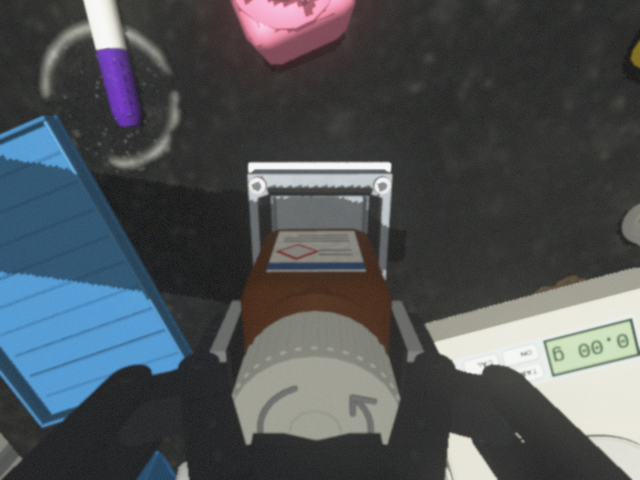

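Emit:
play_rows([
  [[-0.05,0.2,0.5],[0,0,0],4.5],
  [[-0.05,0.2,1.5],[0,0,0],4.5],
  [[-0.05,0.2,2.5],[0,0,0],4.5],
  [[-0.05,0.2,3.3],[0,0,0],4.5],
  [[-0.05,0.2,3.9],[0,0,0],4.5],
  [[-0.05,0.2,4.4],[0,0,0],4.5],
  [[-0.05,0.2,4.9],[0,0,0],4.5],
  [[-0.05,0.2,5.4],[0,0,0],4.5],
  [[-0.05,0.2,5.9],[0,0,0],4.5],
  [[-0.05,0.2,6.4],[0,0,0],4.5],
])

```text
clock: 8.3
position: [0.5255, 0.2804, 0.078]
tcp_rot: [0.178, 0.984, 0.0, 0.0]
contact_force: [-0.5, 0.4, -3.0]
width: 0.0555
```

```bash
sed -i 's/^for n in/def rect2():pass\nif __name__=="__main__":\n  pass\nfor n in/' m.py; python3 -c "
import re;s=open('m.py').read();i=s.index('def rect2');open('m.py','w').write(s[:i])
from h import *
goal(.5245,.2795,.0697,69.5);print(env.observe()['moment'])"
```

```text
shift cm [ 0.06 -0.12  0.83] turn [0. 0. 0.] | now [0.5255 0.2804 0.078 ] yaw_y 69.5 F [-0.5  0.4 -3. ] w 0.0555 t 8.3 q7 [-0.02  0.69 -0.78  1.78  0.6   0.92  0.14]
[-0.01102985  0.03988824  0.04872005]
```

No contact yet, so I continue down gently.

Emit:
play_rows([
  [[0.02,-0.1,0.1],[0,0,0],4.5],
  [[0.02,-0.1,0.2],[0,0,0],4.5],
  [[0.02,-0.1,0.3],[0,0,0],4.5],
  [[0.02,-0.1,0.4],[0,0,0],4.5],
  [[0.02,-0.1,0.5],[0,0,0],4.5],
  [[0.02,-0.1,0.6],[0,0,0],4.5],
  [[0.02,-0.1,0.7],[0,0,0],4.5],
  [[0.02,-0.1,0.8],[0,0,0],4.5],
  [[0.02,-0.1,0.9],[0,0,0],4.5],
  [[0.02,-0.1,0.9],[0,0,0],4.5],
])

```text
clock: 9.3
position: [0.5249, 0.2796, 0.0697]
tcp_rot: [0.178, 0.984, -0.0, 0.0]
contact_force: [-0.6, -2.2, 2.3]
width: 0.0549
```

```bash
python3 -c "
from h import *
goal(.5245,.2795,.0697,69.5);print(env.observe()['moment'])"
```

```text
shift cm [ 0.04 -0.02 -0.  ] turn [-0.  0.  0.] | now [0.5249 0.2796 0.0697] yaw_y 69.5 F [-0.6 -2.2  2.3] w 0.0549 t 9.3 q7 [-0.03  0.7  -0.77  1.79  0.61  0.9   0.14]
[-0.36652782  0.31597656 -0.01945611]
```

Emit:
play_rows([
  [[0,0,0],[0,0,0],6],
  [[0,0,0],[0,0,0],7.5],
  [[0,0,0],[0,0,0],7.5],
  [[0,0,0],[0,0,0],7.5],
  [[0,0,-0.5],[0,0,0],7.5],
  [[0,0,-1.5],[0,0,0],7],
  [[0,0,-2.5],[0,0,0],7],
  [[0,0,-3.5],[0,0,0],7],
  [[0,0,-4.5],[0,0,0],7],
  [[0,0,-4.5],[0,0,0],7],
])

```text
clock: 10.3
position: [0.5256, 0.2802, 0.1163]
tcp_rot: [0.178, 0.984, 0.001, 0.001]
contact_force: [-0.3, 0.5, 0.6]
width: 0.0698
```

```bash
python3 - <<'E'
from h import *
goal(.5245,.2795,.112,69.5)
from m import rect
m,im,d=cap('wrist');P=cloud(m,d);save('w4',im)
s=env.observe();L=R.from_quat(s['tcp_rot']).inv().apply(P.reshape(-1,3)-s['position']).reshape(P.shape);ok=d>0
f=ok&(abs(L[...,0])<.012)&(abs(L[...,1])>.032)&(abs(L[...,1])<.06)&(L[...,2]>-.04)&(L[...,2]<.04)
for sg in(1,-1):
    g=f&(sg*L[...,1]>0);print(sg,g.sum(),np.percentile(L[g],[1,50,99],axis=0).round(4) if g.any() else '')
X,Y,Z=P[...,0],P[...,1],P[...,2];r=np.hypot(X-.5245,Y-.2795)
c=ok&(r<.04)&(Z>.105)&(Z<.121);print('cap',rect(P,c),np.percentile(Z[c],[50,99]))
E
```

```text
shift cm [ 0.08 -0.1   0.43] turn [0.1 0.1 0. ] | now [0.5256 0.2802 0.1163] yaw_y 69.5 F [-0.3  0.5  0.6] w 0.0698 t 10.3 q7 [ 0.    0.65 -0.82  1.76  0.56  0.98  0.18]
1 3785 [[-0.0098  0.0349 -0.0396]
 [ 0.0075  0.0366 -0.0183]
 [ 0.012   0.0565  0.0065]]
-1 3769 [[-0.0098 -0.0561 -0.0396]
 [ 0.0075 -0.0362 -0.0181]
 [ 0.012  -0.0345  0.0067]]
cap (array([524.1, 281.2]), array([49.6, 76.1]), 2.0, 12733) [0.11597707 0.11968686]
```

View pics/w4.png

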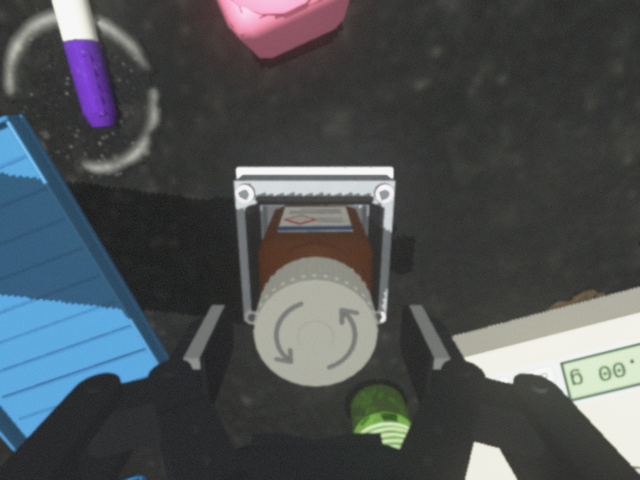

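Emit:
play_rows([
  [[0.08,-0.1,0.4],[0,0,0],7],
  [[0.08,-0.1,0.8],[0,0,0],7],
  [[0.08,-0.1,1.0],[0,0,0],7],
  [[0.08,-0.1,1.0],[0,0,0],7],
  [[0.08,-0.1,1.0],[0,0,0],6],
  [[0.08,-0.1,1.0],[0,0,0],5],
  [[0.08,-0.1,1.0],[0,0,0],4],
  [[0.08,-0.1,1.0],[0,0,0],4],
  [[0.08,-0.1,1.0],[0,0,0],4],
  [[0.08,-0.1,1.0],[0,0,0],4],
], force=80)

```text
clock: 11.35
position: [0.5238, 0.2791, 0.1045]
tcp_rot: [0.178, 0.984, 0.0, 0.0]
contact_force: [0.5, 1.2, 0.7]
width: 0.048
```

```bash
python3 - <<'E'
from h import *
goal(.5245,.2795,.099,69.5)
m,im,d=cap('wrist');P=cloud(m,d);save('w5',im)
s=env.observe();L=R.from_quat(s['tcp_rot']).inv().apply(P.reshape(-1,3)-s['position']).reshape(P.shape);ok=d>0
f=ok&(abs(L[...,0])<.012)&(abs(L[...,1])>.0245)&(abs(L[...,1])<.033)&(L[...,2]>-.04)&(L[...,2]<.025)
for sg in(1,-1):
    g=f&(sg*L[...,1]>0);print(sg,g.sum(),np.percentile(L[g],[1,50,90,99],axis=0).round(4) if g.any() else '')
E
```

```text
shift cm [-0.05  0.06  0.55] turn [0. 0. 0.] | now [0.5238 0.2791 0.1045] yaw_y 69.5 F [0.5 1.2 0.7] w 0.048 t 11.3 q7 [-0.    0.66 -0.81  1.77  0.57  0.96  0.17]
1 1174 [[-0.0072  0.0245 -0.0365]
 [ 0.0114  0.0267 -0.0143]
 [ 0.0118  0.0303  0.0058]
 [ 0.012   0.0328  0.0246]]
-1 1210 [[-0.0081 -0.0329 -0.0378]
 [ 0.0113 -0.0266 -0.0169]
 [ 0.0119 -0.0249  0.005 ]
 [ 0.012  -0.0245  0.0246]]
```

Emit:
play_rows([
  [[0,0,0.1],[0,0,0],4],
  [[0,0,0.2],[0,0,0],4],
  [[0,0,0.3],[0,0,0],4],
  [[0,0,0.4],[0,0,0],4],
  [[0,0,0.5],[0,0,0],4],
  [[0,0,0.6],[0,0,0],4],
  [[0,0,0.7],[0,0,0],4],
  [[0,0,0.75],[0,0,0],4],
  [[0,0,0.75],[0,0,0],4],
  [[0,0,0.75],[0,0,0],4],
])

```text
clock: 12.4
position: [0.5243, 0.28, 0.0979]
tcp_rot: [0.178, 0.984, 0.001, 0.001]
contact_force: [0.3, 1.5, 9.6]
width: 0.0482
```

```bash
python3 - <<'E'
from h import *
goal(.5245,.2795,.097,69.5);print(env.observe()['moment'])
E
```

```text
shift cm [-0.04 -0.04  0.09] turn [0.1 0.1 0. ] | now [0.5243 0.28   0.0979] yaw_y 69.5 F [0.3 1.5 9.6] w 0.0482 t 12.4 q7 [-0.01  0.67 -0.8   1.78  0.58  0.95  0.16]
[ 0.36540458  0.08176324 -0.01864468]
```

Emit:
play_rows([
  [[0,0,0.05],[0,0,0],4],
  [[0,0,0.1],[0,0,0],4],
  [[0,0,0.1],[0,0,0],4],
  [[0,0,0.1],[0,0,-1],4],
  [[0,0,0.1],[0,0,-3],4],
  [[0,0,0.1],[0,0,-5],4],
  [[0,0,0.1],[0,0,-7],4],
  [[0,0,0.1],[0,0,-9],4],
  [[0,0,0.1],[0,0,-10],4],
  [[0,0,0.1],[0,0,-10],4],
])

```text
clock: 13.4
position: [0.5242, 0.2799, 0.0973]
tcp_rot: [0.091, 0.996, 0.001, 0.001]
contact_force: [-2.0, 0.9, 13.5]
width: 0.048
```

```bash
python3 - <<'E'
from h import *
goal(.5245,.2795,.097,149.5);print(env.observe()['moment'])
E
```

```text
shift cm [-0.04 -0.04  0.03] turn [  0.    0.1 -69.9] | now [0.5242 0.2799 0.0973] yaw_y 79.6 F [-2.   0.9 13.5] w 0.048 t 13.4 q7 [ 0.02  0.68 -0.84  1.78  0.61  0.96  0.31]
[ 0.15815897  0.33369556 -0.05313102]
```

Emit:
play_rows([
  [[0,0,0.02],[0,0,-3],4],
  [[0,0,0.02],[0,0,-7],4],
  [[0,0,0.02],[0,0,-11],4],
  [[0,0,0.02],[0,0,-15],4],
  [[0,0,0.02],[0,0,-19],4],
  [[0,0,0.02],[0,0,-23],4],
  [[0,0,0.02],[0,0,-27],4],
  [[0,0,0.02],[0,0,-31],4],
  [[0,0,0.02],[0,0,-34],4],
  [[0,0,0.02],[0,0,-35],4],
])

```text
clock: 14.4
position: [0.5243, 0.2796, 0.0972]
tcp_rot: [-0.213, 0.977, 0.0, 0.001]
contact_force: [-2.9, -0.7, 14.2]
width: 0.0479
```

```bash
python3 - <<'E'
from h import *
goal(.5245,.2795,.097,149.5);print(env.observe()['moment'])
E
```

```text
shift cm [-0.02 -0.02  0.02] turn [ -0.    0.1 -34.9] | now [0.5243 0.2796 0.0972] yaw_y 114.6 F [-2.9 -0.7 14.2] w 0.0479 t 14.4 q7 [ 0.09  0.74 -0.97  1.77  0.72  1.02  0.84]
[-0.12310766  0.39502764 -0.13797554]
```

Emit:
play_rows([
  [[0,0,0],[0,0,-3],4],
  [[0,0,0],[0,0,-7],4],
  [[0,0,0],[0,0,-11],4],
  [[0,0,0],[0,0,-15],4],
  [[0,0,0],[0,0,-19],4],
  [[0,0,0],[0,0,-23],4],
  [[0,0,0],[0,0,-27],4],
  [[0,0,0],[0,0,-31],4],
  [[0,0,0],[0,0,-34],4],
  [[0,0,0],[0,0,-36],4],
])

```text
clock: 15.4
position: [0.5245, 0.2792, 0.0972]
tcp_rot: [-0.505, 0.863, -0.0, 0.001]
contact_force: [-1.2, -1.5, 15.1]
width: 0.0479
```

```bash
python3 - <<'E'
from h import *
goal(.5245,.2795,.097,149.5);print(env.observe()['moment'])
E
```

```text
shift cm [-0.02  0.02  0.02] turn [-0.1  0.1  1.1] | now [0.5245 0.2792 0.0972] yaw_y 150.6 F [-1.2 -1.5 15.1] w 0.0479 t 15.4 q7 [ 0.16  0.82 -1.1   1.77  0.82  1.1   1.4 ]
[-0.27510637  0.14330239 -0.0641845 ]
```

Emit:
play_rows([
  [[0,0,-0.2],[0,0,0],4],
  [[0,0,-0.4],[0,0,0],4],
  [[0,0,-0.6],[0,0,0],4],
  [[0,0,-0.8],[0,0,0],4],
  [[0,0,-1.0],[0,0,0],4],
  [[0,0,-1.2],[0,0,0],4],
  [[0,0,-1.4],[0,0,0],4],
  [[0,0,-1.6],[0,0,0],4],
  [[0,0,-1.8],[0,0,0],4],
  [[0,0,-1.8],[0,0,0],4],
])

```text
clock: 16.4
position: [0.5237, 0.2789, 0.1138]
tcp_rot: [-0.504, 0.864, -0.0, 0.0]
contact_force: [1.3, -0.0, -0.6]
width: 0.0477
```

```bash
python3 - <<'E'
from h import *
goal(.5245,.2795,.16,149.5)
m,im,d=cap('scene');save('s6',cv2.resize(im[200:340,230:430],(800,560)))
E
```

```text
shift cm [-0.09 -0.04 -4.62] turn [-0.  0.  1.] | now [0.5237 0.2789 0.1138] yaw_y 150.5 F [ 1.3 -0.  -0.6] w 0.0477 t 16.4 q7 [ 0.17  0.8  -1.12  1.76  0.8   1.12  1.41]
```

View pics/s6.png

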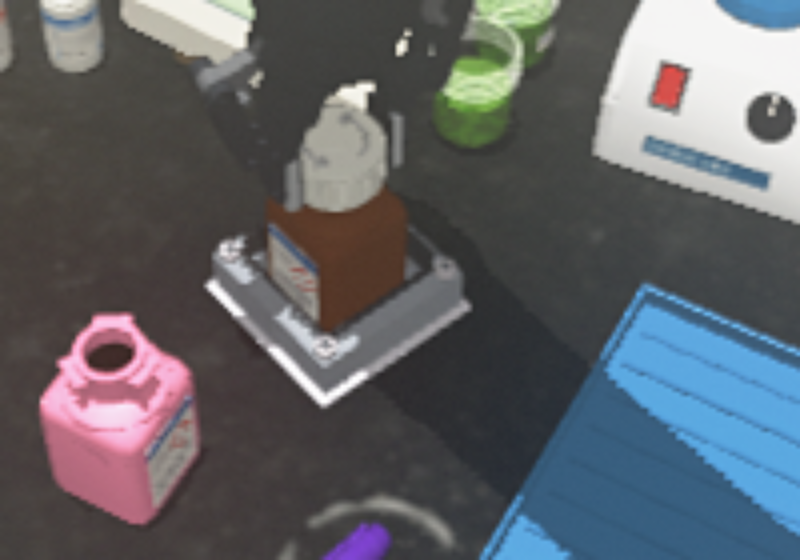

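The cap comes away (wrist force −0.6 N) and the bottle stays in the holder: its body is at crop (335,270), inside the block. I lift and carry the cap to the tray.

Emit:
play_rows([
  [[0,0,-0.5],[0,0,0],4],
  [[0,0,-1],[0,0,0],4],
  [[0,0,-1.5],[0,0,0],4],
  [[0,0,-2],[0,0,0],4],
  [[0,0,-2.5],[0,0,0],4],
  [[0,0,-3],[0,0,0],4],
  [[0,0,-3.5],[0,0,0],4],
  [[0,0,-4],[0,0,0],4],
  [[0,0,-4.5],[0,0,0],4],
  [[0,0,-4.5],[0,0,0],4],
])

```text
clock: 17.45
position: [0.524, 0.2792, 0.1594]
tcp_rot: [-0.504, 0.864, 0.0, 0.001]
contact_force: [0.4, 0.4, 0.0]
width: 0.0482
```

```bash
python3 - <<'E'
from h import *
goal(.499,.012,.16,150.5)
E
```

```text
shift cm [ 24.49 -10.97  -0.08] turn [-0.   0.1  0. ] | now [0.524  0.2792 0.1594] yaw_y 150.5 F [0.4 0.4 0. ] w 0.0482 t 17.4 q7 [ 0.19  0.75 -1.16  1.72  0.74  1.19  1.45]
```

Emit:
play_rows([
  [[1.5,-0.7,0],[0,0,2],4],
  [[4,-1.8,0],[0,0,4],4],
  [[7,-3.1,0],[0,0,6],4],
  [[10,-4.5,0],[0,0,8],4],
  [[13,-5.8,0],[0,0,10],4],
  [[16,-7.2,0],[0,0,12],4],
  [[19,-8.5,0],[0,0,14],4],
  [[22,-9.9,0],[0,0,16],4],
  [[24,-10.7,0],[0,0,18],4],
  [[24.5,-11,0],[0,0,20],4],
])

```text
clock: 18.45
position: [0.4985, 0.0084, 0.1581]
tcp_rot: [-0.344, 0.939, -0.0, -0.001]
contact_force: [0.8, -0.1, -1.2]
width: 0.0482
```

```bash
python3 - <<'E'
from h import *
goal(.499,.012,.0155,130.5)
E
```

```text
shift cm [-0.29  0.24 14.26] turn [-0.  -0.1 -0.3] | now [0.4985 0.0084 0.1581] yaw_y 130.2 F [ 0.8 -0.1 -1.2] w 0.0482 t 18.4 q7 [ 0.78  0.6  -1.21  1.94  0.65  1.06  1.56]
```

Emit:
play_rows([
  [[-0.3,0.25,1],[0,0,0],4],
  [[-0.3,0.25,2.5],[0,0,0],4],
  [[-0.3,0.25,4],[0,0,0],4],
  [[-0.3,0.25,5.5],[0,0,0],4],
  [[-0.3,0.25,7],[0,0,0],4],
  [[-0.3,0.25,8.5],[0,0,0],4],
  [[-0.3,0.25,10],[0,0,0],4],
  [[-0.3,0.25,11.5],[0,0,0],4],
  [[-0.3,0.25,12.5],[0,0,0],4],
  [[-0.3,0.25,13],[0,0,0],4],
])

```text
clock: 19.45
position: [0.4995, 0.0153, 0.0284]
tcp_rot: [-0.346, 0.938, -0.0, -0.0]
contact_force: [-13.7, -4.6, 48.3]
width: 0.0485
```

```bash
python3 - <<'E'
from h import *
goal(.499,.012,.0155,130.5)
E
```

```text
shift cm [ 0.25 -0.22  1.29] turn [-0.  -0.1  0. ] | now [0.4995 0.0153 0.0284] yaw_y 130.5 F [-13.7  -4.6  48.3] w 0.0485 t 19.4 q7 [ 0.62  0.77 -1.01  2.03  0.88  0.86  1.37]
```

Unexpected 48 N contact. I back off and look.

Emit:
play_rows([
  [[0,0,-0.3],[0,0,0],4],
  [[0,0,-0.6],[0,0,0],4],
  [[0,0,-0.8],[0,0,0],4],
  [[0,0,-1],[0,0,0],4],
  [[0,0,-1.2],[0,0,0],4],
  [[0,0,-1.2],[0,0,0],4],
  [[0,0,-1.2],[0,0,0],4],
  [[0,0,-1.2],[0,0,0],4],
  [[0,0,-1.2],[0,0,0],4],
  [[0,0,-1.2],[0,0,0],4],
])

```text
clock: 20.45
position: [0.4995, 0.0153, 0.0405]
tcp_rot: [-0.346, 0.938, 0.0, -0.0]
contact_force: [-0.1, 0.1, -0.6]
width: 0.0482
```

```bash
python3 - <<'E'
from h import *
goal(.499,.012,.0155,130.5)
m,w,d=cap('wrist');m,s,d=cap('scene')
save('c7',np.vstack([cv2.resize(w[150:],(640,300)),cv2.resize(s[210:400,320:560],(640,300))]))
E
```

```text
shift cm [ 0.26 -0.22  2.5 ] turn [ 0. -0.  0.] | now [0.4995 0.0153 0.0405] yaw_y 130.5 F [-0.1  0.1 -0.6] w 0.0482 t 20.4 q7 [ 0.63  0.75 -1.03  2.03  0.86  0.88  1.39]
```

View pics/c7.png

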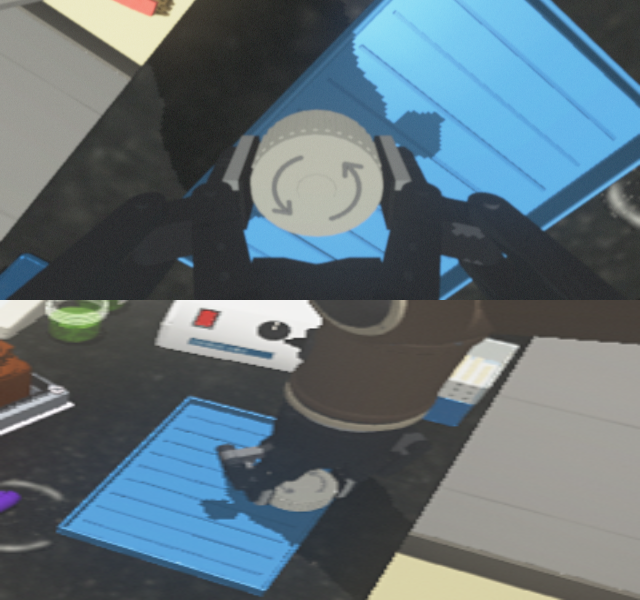

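I had swapped the tray axes: its 220 mm runs along world x, so a finger met the −y wall. In the wrist view the wall runs from (245,140) to (390,0), under the left finger. The tray spans x 0.39–0.61, y −0.013–0.137. New targets are the cap at (0.445, 0.062) and the bottle at (0.55, 0.062).

Emit:
play_rows([
  [[0,0,-0.5],[0,0,0],4],
  [[0,0,-1.5],[0,0,0],4],
  [[0,0,-2.5],[0,0,0],4],
  [[0,0,-3.5],[0,0,0],4],
  [[0.1,0.7,-3.5],[0,0,0],4],
  [[0.2,1.8,-3.5],[0,0,0],4],
  [[0.3,3.5,-3.5],[0,0,0],4],
  [[0.6,5.2,-3.5],[0,0,0],4],
  [[0.9,6.6,-3.5],[0,0,0],4],
  [[1.1,7.1,-3.5],[0,0,0],4],
])

```text
clock: 21.55
position: [0.4434, 0.0633, 0.0755]
tcp_rot: [-0.347, 0.938, 0.0, -0.0]
contact_force: [0.8, -0.1, -1.1]
width: 0.0483
```

```bash
python3 - <<'E'
from h import *
from m import rect
goal(.445,.062,.0155,130.5)
m,im,d=cap('wrist');P=cloud(m,d);X,Y,Z=P[...,0],P[...,1],P[...,2];ok=d>0
s=env.observe();L=R.from_quat(s['tcp_rot']).inv().apply(P.reshape(-1,3)-s['position']).reshape(P.shape)
c=ok&(np.abs(L[...,1])<.012)&(np.abs(L[...,0])<.035)&(L[...,2]<.03)&(L[...,2]>-.035)
print('cap in tool',np.percentile(L[c],[1,50,99],axis=0).round(4))
hsv=cv2.cvtColor(im,cv2.COLOR_RGB2HSV).astype(int)
b=(abs(hsv[...,0]-102)<12)&(hsv[...,1]>120)&ok&(Z<.03)&(abs(X-.5)<.2)&(abs(Y-.06)<.13)
print('tray',rect(P,b),np.percentile(Z[b],[5,50,98]))
t=c&(L[...,2]<np.percentile(L[c][:,2],20)+.003)
A=np.c_[L[t][:,:2],np.ones(t.sum())];print('top plane slope',np.linalg.lstsq(A,L[t][:,2],rcond=None)[0].round(3))
E
```

```text
shift cm [-0.04 -0.21  6.  ] turn [ 0.  -0.   0.2] | now [0.4434 0.0633 0.0755] yaw_y 130.7 F [ 0.8 -0.1 -1.1] w 0.0483 t 21.6 q7 [ 0.61  0.64 -1.11  2.13  0.78  0.87  1.3 ]
cap in tool [[-0.0234 -0.0117 -0.013 ]
 [ 0.0069  0.0001 -0.0115]
 [ 0.0241  0.0117  0.0096]]
tray (array([530.7,  66.9]), array([168.7, 297. ]), 87.3, 50698) [0.00218103 0.003321   0.01560007]
top plane slope [ 0.005 -0.008 -0.012]
```

Emit:
play_rows([
  [[0,-0.2,0.8],[0,0,0],4],
  [[0,-0.2,1.8],[0,0,0],4],
  [[0,-0.2,2.8],[0,0,0],4],
  [[0,-0.2,3.8],[0,0,0],4],
  [[0,-0.2,4.6],[0,0,0],4],
  [[0,-0.2,5.2],[0,0,0],4],
  [[0,-0.2,5.5],[0,0,0],4],
  [[0,-0.2,5.7],[0,0,0],4],
  [[0,-0.2,5.8],[0,0,0],4],
  [[0,-0.2,5.9],[0,0,0],4],
])

```text
clock: 22.6
position: [0.4465, 0.0607, 0.0174]
tcp_rot: [-0.346, 0.938, -0.001, 0.0]
contact_force: [-6.8, -3.3, 27.7]
width: 0.0481
```

```bash
python3 - <<'E'
from h import *
goal(.445,.062,.0155,130.5)
E
```

```text
shift cm [0.03 0.19 0.19] turn [-0.1 -0.   0. ] | now [0.4465 0.0607 0.0174] yaw_y 130.5 F [-6.8 -3.3 27.7] w 0.0481 t 22.6 q7 [ 0.53  0.72 -1.    2.15  0.92  0.78  1.2 ]
```

Emit:
play_rows([
  [[0,0,-0.1],[0,0,0],4],
  [[0,0,-0.2],[0,0,0],4],
  [[0,0,-0.2],[0,0,0],4.6],
  [[0,0,-0.2],[0,0,0],5],
  [[0,0,-0.2],[0,0,0],5.4],
  [[0,0,-0.2],[0,0,0],5.8],
  [[0,0,-0.2],[0,0,0],6.2],
  [[0,0,-0.2],[0,0,0],6.6],
  [[0,0,-0.2],[0,0,0],7],
  [[0,0,-0.2],[0,0,0],7],
])

```text
clock: 23.6
position: [0.4464, 0.0606, 0.0186]
tcp_rot: [-0.346, 0.938, -0.0, -0.0]
contact_force: [-0.3, -0.5, 0.1]
width: 0.0703
```

Emit:
play_rows([
  [[0,0,-0.5],[0,0,0],7],
  [[0,0,-1.5],[0,0,0],7],
  [[0,0,-3],[0,0,0],7],
  [[0,0,-5],[0,0,0],7],
  [[0,0,-7],[0,0,0],7],
  [[0,0,-9],[0,0,0],7],
  [[0,0,-11],[0,0,0],7],
  [[0,0,-13],[0,0,0],7],
  [[0,0,-14.5],[0,0,0],7.5],
  [[0,0,-15],[0,0,0],8.5],
])

```text
clock: 24.6
position: [0.447, 0.0608, 0.1703]
tcp_rot: [-0.346, 0.938, -0.001, 0.001]
contact_force: [0.1, 0.1, -0.6]
width: 0.0848
```

```bash
python3 - <<'E'
from h import *
from m import rect
goal(.5245,.2795,.17,69.5)
m,im,d=cap('wrist');P=cloud(m,d);X,Y,Z=P[...,0],P[...,1],P[...,2];ok=d>0;save('w8',im)
c=ok&(np.hypot(X-.445,Y-.062)<.045)&(Z>.012);print('cap',rect(P,c),np.percentile(Z[c],[5,50,95]))
t=c&(Z>.022)&(np.hypot(X-.445,Y-.062)<.022);A=np.c_[P[t][:,:2],np.ones(t.sum())];print('slope',np.linalg.lstsq(A,P[t][:,2],rcond=None)[0].round(3))
E
```

```text
shift cm [-20.1   11.59   0.04] turn [-0.   0.1 61. ] | now [0.447  0.0608 0.1703] yaw_y 130.5 F [ 0.1  0.1 -0.6] w 0.0848 t 24.6 q7 [ 0.76  0.52 -1.28  2.04  0.59  1.03  1.47]
cap (array([445.5,  62.1]), array([49.4, 89.3]), 40.2, 27263) [0.02697362 0.23156303 0.24201566]
slope [-5.812 -5.259  3.028]
```

View pics/w8.png

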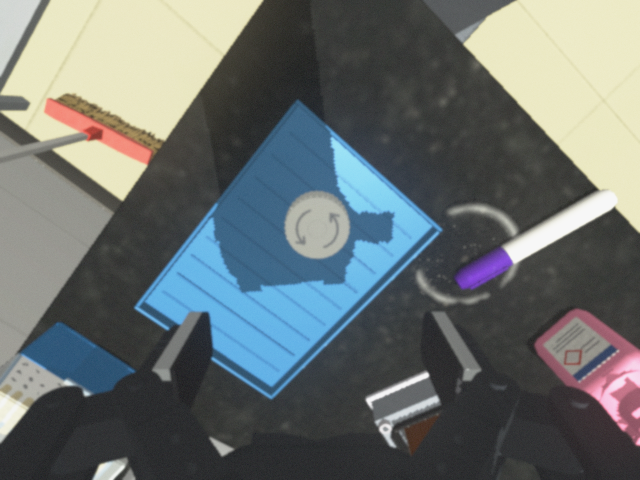

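The cap lies flat and right way up on the tray floor, at (318,225). I go back to the bottle.

Emit:
play_rows([
  [[-2,1.2,0],[0,0,6],8.5],
  [[-4,2.3,0],[0,0,12],8.5],
  [[-6,3.5,0],[0,0,18],8.5],
  [[-8.5,4.9,0],[0,0,25],8.5],
  [[-11,6.3,0],[0,0,32],8.5],
  [[-13.5,7.8,0],[0,0,39],8.5],
  [[-16,9.2,0],[0,0,46],8.5],
  [[-18,10.4,0],[0,0,53],8.5],
  [[-20.1,11.6,0],[0,0,59],8.5],
  [[-20.1,11.6,0],[0,0,61],8.5],
])

```text
clock: 25.65
position: [0.5233, 0.283, 0.1679]
tcp_rot: [0.178, 0.984, 0.001, -0.001]
contact_force: [-0.3, 0.2, -0.8]
width: 0.0849
```

```bash
python3 - <<'E'
from h import *
goal(.5245,.2795,.068,69.5)
E
```

```text
shift cm [-0.25 -0.31  9.98] turn [ 0.1 -0.1  0. ] | now [0.5233 0.283  0.1679] yaw_y 69.5 F [-0.3  0.2 -0.8] w 0.0849 t 25.6 q7 [ 0.04  0.6  -0.87  1.72  0.51  1.07  0.21]
```

Emit:
play_rows([
  [[-0.1,-0.15,0],[0,0,0],8.5],
  [[-0.25,-0.3,0.5],[0,0,0],8.5],
  [[-0.25,-0.3,2],[0,0,0],8.5],
  [[-0.25,-0.3,3.5],[0,0,0],8.5],
  [[-0.25,-0.3,5],[0,0,0],8.5],
  [[-0.25,-0.3,6.5],[0,0,0],8.5],
  [[-0.25,-0.3,8],[0,0,0],8.5],
  [[-0.25,-0.3,9],[0,0,0],8.5],
  [[-0.25,-0.3,9.7],[0,0,0],8.5],
  [[-0.25,-0.3,9.9],[0,0,0],8.5],
])

```text
clock: 26.65
position: [0.5248, 0.2757, 0.0687]
tcp_rot: [0.178, 0.984, -0.0, -0.0]
contact_force: [0.8, -0.1, 0.6]
width: 0.085
```

```bash
python3 - <<'E'
from h import *
goal(.5245,.2795,.068,69.5)
E
```

```text
shift cm [0.16 0.35 0.07] turn [-0. -0.  0.] | now [0.5248 0.2757 0.0687] yaw_y 69.5 F [ 0.8 -0.1  0.6] w 0.085 t 26.6 q7 [-0.01  0.71 -0.79  1.8   0.62  0.91  0.13]
```

Emit:
play_rows([
  [[0,0,0],[0,0,0],7],
  [[0,0,0],[0,0,0],6],
  [[0,0,0],[0,0,0],5],
  [[0,0,0],[0,0,0],4.5],
  [[0,0,0],[0,0,0],4.5],
  [[0,0,0],[0,0,0],4.5],
  [[0,0,0],[0,0,0],4.5],
  [[0,0,0],[0,0,0],4.5],
  [[0,0,0],[0,0,0],4.5],
  [[0,0,0],[0,0,0],4.5],
], force=40)

```text
clock: 27.65
position: [0.5258, 0.2766, 0.0707]
tcp_rot: [0.178, 0.984, 0.001, 0.001]
contact_force: [0.4, 2.2, 5.8]
width: 0.0553
```

Emit:
play_rows([
  [[0,0,-0.4],[0,0,0],4.5],
  [[0,0,-1],[0,0,0],4.5],
  [[0,0,-1.8],[0,0,0],4.5],
  [[0,0,-2.6],[0,0,0],4.5],
  [[0,0,-3.4],[0,0,0],4.5],
  [[0,0,-4.2],[0,0,0],4.5],
  [[0,0,-5],[0,0,0],4.5],
  [[0,0,-5.8],[0,0,0],4.5],
  [[0,0,-6.6],[0,0,0],4.5],
  [[0,0,-7],[0,0,0],4.5],
])

```text
clock: 28.65
position: [0.5253, 0.2759, 0.1406]
tcp_rot: [0.178, 0.984, 0.0, 0.0]
contact_force: [0.5, 0.3, -1.4]
width: 0.0549
```

```bash
python3 - <<'E'
from h import *
goal(.55,.062,.138,90)
E
```

```text
shift cm [ -9.8  -19.18   0.26] turn [  0.    0.  -20.5] | now [0.5253 0.2759 0.1406] yaw_y 69.5 F [ 0.5  0.3 -1.4] w 0.0549 t 28.6 q7 [ 0.03  0.62 -0.85  1.75  0.54  1.02  0.2 ]
```

Emit:
play_rows([
  [[-0.6,-1.1,0],[0,0,-1],4.5],
  [[-1.7,-3.3,0],[0,0,-3.5],4.5],
  [[-2.9,-5.7,0],[0,0,-6],4.5],
  [[-4.2,-8.2,0],[0,0,-9],4.5],
  [[-5.5,-10.7,0],[0,0,-12],4.5],
  [[-6.8,-13.2,0],[0,0,-15],4.5],
  [[-8,-15.7,0],[0,0,-17.5],4.5],
  [[-9,-17.7,0],[0,0,-19.5],4.5],
  [[-9.6,-18.8,0],[0,0,-20.5],4.5],
  [[-9.8,-19.2,0],[0,0,-20.5],4.5],
])

```text
clock: 29.65
position: [0.5499, 0.0594, 0.1394]
tcp_rot: [0.001, 1.0, -0.0, -0.0]
contact_force: [0.3, 0.2, -3.0]
width: 0.0553
```

```bash
python3 - <<'E'
from h import *
goal(.55,.062,.0677,90)
m,w,d=cap('wrist');m,s,d=cap('scene')
save('c9',np.vstack([cv2.resize(w[150:],(640,300)),cv2.resize(s[210:400,320:560],(640,300))]))
E
```

```text
shift cm [-0.01  0.26  7.17] turn [-0.  -0.  -0.1] | now [0.5499 0.0594 0.1394] yaw_y 89.9 F [ 0.3  0.2 -3. ] w 0.0553 t 29.6 q7 [ 0.5   0.6  -0.95  1.84  0.58  1.01  0.87]
```

View pics/c9.png

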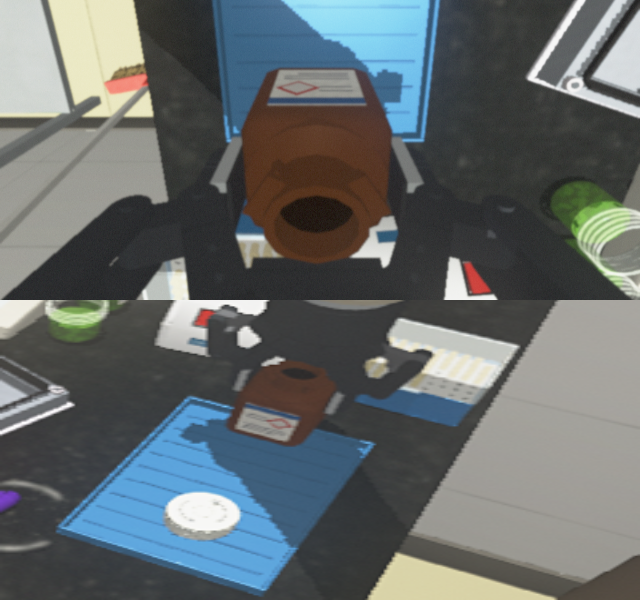

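The cap lies flat in the tray at (202,512) in the lower panel. The open bottle hangs upright over the tray's far half. Lowering.

Emit:
play_rows([
  [[0,0.25,0.6],[0,0,0],4.5],
  [[0,0.25,1.6],[0,0,0],4.5],
  [[0,0.25,2.6],[0,0,0],4.5],
  [[0,0.25,3.6],[0,0,0],4.5],
  [[0,0.25,4.6],[0,0,0],4.5],
  [[0,0.25,5.4],[0,0,0],4.5],
  [[0,0.25,6.1],[0,0,0],4.5],
  [[0,0.25,6.5],[0,0,0],4.5],
  [[0,0.25,6.8],[0,0,0],4.5],
  [[0,0.25,6.9],[0,0,0],4.5],
])

```text
clock: 30.75
position: [0.5498, 0.0641, 0.0704]
tcp_rot: [-0.0, 1.0, 0.0, -0.0]
contact_force: [-0.3, -0.8, -3.3]
width: 0.055
```

```bash
python3 - <<'E'
from h import *
goal(.55,.062,.0677,90)
E
```

```text
shift cm [-0.02 -0.21  0.27] turn [ 0. -0.  0.] | now [0.5498 0.0641 0.0704] yaw_y 90.0 F [-0.3 -0.8 -3.3] w 0.055 t 30.8 q7 [ 0.43  0.69 -0.88  1.89  0.68  0.89  0.79]
```

Emit:
play_rows([
  [[0,0,0.05],[0,0,0],4.5],
  [[0,0,0.1],[0,0,0],4.5],
  [[0,0,0.14],[0,0,0],4.5],
  [[0,0,0.18],[0,0,0],4.5],
  [[0,0,0.22],[0,0,0],4.5],
  [[0,0,0.25],[0,0,0],4.5],
  [[0,0,0.28],[0,0,0],4.5],
  [[0,0,0.3],[0,0,0],4.5],
  [[0,0,0.3],[0,0,0],4.5],
  [[0,0,0.3],[0,0,0],4.5],
])

```text
clock: 31.75
position: [0.5498, 0.0641, 0.0677]
tcp_rot: [-0.0, 1.0, -0.0, 0.0]
contact_force: [-0.4, 0.4, 0.1]
width: 0.0553
```

```bash
python3 - <<'E'
from h import *
goal(.55,.062,.0677,90)
E
```

```text
shift cm [-0.02 -0.21  0.  ] turn [-0.  0.  0.] | now [0.5498 0.0641 0.0677] yaw_y 90.0 F [-0.4  0.4  0.1] w 0.0553 t 31.8 q7 [ 0.43  0.69 -0.88  1.89  0.68  0.89  0.78]
```

Touching down (the wrist force rose by 3 N). I release, then rise.

Emit:
play_rows([
  [[0,0,0],[0,0,0],5.8],
  [[0,0,0],[0,0,0],6.2],
  [[0,0,0],[0,0,0],6.6],
  [[0,0,0],[0,0,0],7],
  [[0,0,0],[0,0,0],7.4],
  [[0,0,0],[0,0,0],7.8],
  [[0,0,0],[0,0,0],8.2],
  [[0,0,0],[0,0,0],8.5],
  [[0,0,0],[0,0,0],8.5],
  [[0,0,0],[0,0,0],8.5],
])

```text
clock: 32.75
position: [0.5498, 0.0641, 0.0676]
tcp_rot: [-0.0, 1.0, -0.0, 0.0]
contact_force: [-1.0, 0.7, -0.1]
width: 0.0849
```

Emit:
play_rows([
  [[0,0,-0.5],[0,0,0],8.5],
  [[0,0,-1.5],[0,0,0],8.5],
  [[0,0,-3],[0,0,0],8.5],
  [[0,0,-5],[0,0,0],8.5],
  [[0,0,-7],[0,0,0],8.5],
  [[0,0,-9],[0,0,0],8.5],
  [[0,0,-11],[0,0,0],8.5],
  [[0,0,-13],[0,0,0],8.5],
  [[0,0,-14.5],[0,0,0],8.5],
  [[0,0,-15],[0,0,0],8.5],
])

```text
clock: 33.75
position: [0.5504, 0.0644, 0.22]
tcp_rot: [-0.0, 1.0, 0.0, 0.002]
contact_force: [-0.2, 0.3, 0.6]
width: 0.0847
```

```bash
python3 - <<'E'
from h import *
from m import rect
goal(.55,.062,.2,90)
m,im,d=cap('scene');P=cloud(m,d);X,Y,Z=P[...,0],P[...,1],P[...,2];ok=d>0;save('s10',im)
c=ok&(np.hypot(X-.445,Y-.062)<.04)&(Z>.012)&(Z<.05);print('cap',rect(P,c),np.percentile(Z[c],[50,95]))
t=c&(Z>.022);A=np.c_[P[t][:,:2],np.ones(t.sum())];print('slope',np.linalg.lstsq(A,P[t][:,2],rcond=None)[0].round(3))
b=ok&(np.hypot(X-.55,Y-.063)<.05)&(Z>.02)&(Z<.12);print('bottle',rect(P,b),Z[b].max())
E
```

```text
shift cm [ 0.05 -0.24  2.  ] turn [0.  0.2 0. ] | now [0.5504 0.0644 0.22  ] yaw_y 90.0 F [-0.2  0.3  0.6] w 0.0847 t 33.8 q7 [ 0.55  0.51 -1.03  1.76  0.48  1.14  0.94]
cap (array([446.6,  60.3]), array([48.5, 48.8]), 69.4, 631) [0.02657449 0.02896328]
slope [0.008 0.005 0.023]
bottle (array([546.9,  63.3]), array([56.3, 57.5]), 90.0, 1317) 0.10578611578526043
```

View pics/s10.png

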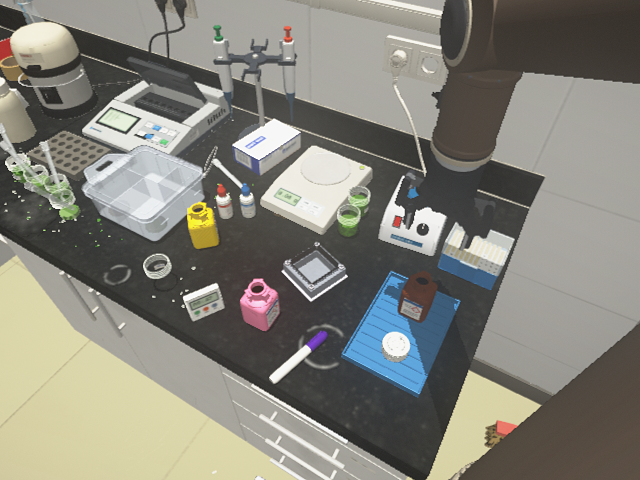

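The bottle stands upright in the tray at (417,298) with the cap flat beside it at (396,347). Nothing else has moved.

```bash
python3 -c "
from h import *
print(env.sign_off())"
```

```text
the job is handed in; nothing more can be done
None
```

The job is done and handed in at about 34 s of the 67 s allowed; no verdict was reported.

I seated the bottle in the holder and pressed the cap down with 13–15 N. I turned it 81° anticlockwise and lifted it off with the bottle still in the pocket. I then laid the cap in the tray and stood the open bottle beside it.

**Last checks:**
- **Cap:** it lies flat and right way up at about (0.447, 0.060), with its top at z ≈ 27 mm and a tilt under 1°.
- **Bottle:** it stands at about (0.547, 0.063). Its highest measured point is z ≈ 106 mm, against about 103 mm expected, which is within camera error.
- **Surroundings:** the gripper is clear and wrist force is near zero. In the last picture the other bench items look to be where they started; I compared them by eye and did not measure.

**What went wrong on the way:**
- I first mixed up the tray's long and short sides. On the first try at laying the cap, a finger pressed on the tray wall and the wrist read about 48 N, so I backed off and corrected the target. That is below the 120 N wrist limit. It is above the 40 N limit for the arm or gripper body, but I believe only a finger touched.
- Setting the cap down peaked at about 28 N, firmer than intended.

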